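Seat the amber lens on the photometer's three-ball mount

TASK

Fit the amber lens unit to the photometer: pick it up, carry it to the cream base and set it down, glass up, centred on the three steel balls, without dropping it. Leave it resting level on all three balls so that it cannot rock, and let go; leave the green and blue lens units standing where they are.

Things in the scene. Friction and masses are not known exactly. Their poses are not given: they have to be found in the camera images.
- amber_center (a point): Lens unit to fit, loose on the bench, glass up: round aluminium flange 80 mm across, 8 mm thick, at the bottom; above it a black barrel 46 mm across to grip (any yaw), amber window on top, amber band round the barrel. 64 mm tall, about 0.25 kg. The point is on its axis, half-way up (32 mm above the flat underside); z up. Fingertips must stay above the flange.
- mount_seat (a point): Photometer's lens mount: fixed cream base 150 x 150 x 30 mm with three short black posts topped by 16 mm steel balls, 120 degrees apart on a 26 mm radius (one along the point's x). The point is amid the three at ball-top height, 20 mm above the base, 50 mm above the bench; z up. Seated, the lens unit's flat underside lies here, its centre point 32 mm higher.
- green_center (a point): Lens unit with a green glass window on top and a green band round its barrel; a bystander, same shape and size as the amber one. The point is on its centre line, half-way up (32 mm above its underside); z up its axis.
- blue_center (a point): Lens unit with a blue glass window on top and a blue band round its barrel; a bystander, same shape and size as the amber one. The point is on its centre line, half-way up (32 mm above its underside); z up its axis.
Not all that is in view belongs to the job. What is shaped like the part that bears amber_center but pink or red is not meant.

How it is judged:
On the way, in this order (a step that is already met when the one before it is completed fails the run):
1. the amber lens unit is lifted off the bench in the fingers (height (world z) of amber_center above 0.05 m and contact force between the fingers and amber above 0.5 N), for 0.1 s.
2. still in the fingers, it is lowered over the mount until it is within 10 mm of the balls (horizontal distance between amber_center and mount_seat below 0.018 m and z of amber_center in the frame of mount_seat between 0.026 and 0.042 m and contact force between the fingers and amber above 0.5 N), for 0.1 s.
At the end, for the whole second after the job is handed in: The amber lens unit rests still on the mount's three balls, glass up: its centre within 13 mm of the mount's centre, its underside within 3 mm of the ball tops, level within 0.05 rad (so that all three balls bear), released. The green and blue units stand upright within 25 mm of where they began (horizontal distance between amber_center and mount_seat below 0.013 m and z of amber_center in the frame of mount_seat between 0.029 and 0.035 m and angle between amber_center's own z axis and vertical below 0.05 rad and contact force between amber and mount above 0.8 N and linear speed of amber below 0.02 m/s and angular speed of amber below 0.2 rad/s and distance of each of green_center, blue_center from where it was at the start of the episode below 0.025 m and angle between each of green_center, blue_center's own z axis and vertical below 0.1 rad); the robot touches nothing.
It fails at once if the green or blue lens unit is shifted by more than 25 mm or tipped (distance of any of green_center, blue_center from where it was at the start of the episode above 0.025 m or angle between any of green_center, blue_center's own z axis and vertical above 0.3 rad).
It also fails if it takes over 35 s, if anything falls off the work surface, if the arm or the gripper's body presses on something with over 40 N, if the wrist force passes 120 N, or if a joint passes its speed limit or range.

ROBOT

A 7-joint arm with a two-finger parallel gripper is mounted at the origin on the work surface. World frame = base frame: x ahead of the robot, y to its left, z up, the work surface at z = 0. Lengths are in m, angles in rad, forces in N, time in s.
With the tool pointing down it reaches from about 0.425 to 0.875 m from the base axis. Payload 9.9 kg.
Tool frame: the origin (TCP) lies at the very end of the fingers, on their centre line; the grasp point (between the pads) lies r.grasp_offset behind it (r.grasp_offset is the distance from the TCP to the grasp point, in m); z points along the fingers, x is the direction in which the jaws open and shut, and the axes are right-handed (so a half turn about z gives the same grasp; the last joint's range is limited). The gripper opens to 85 mm and grips with 20 to 120 N. Pads are 22 mm wide; open, the fingers measure 114 mm over their backs; the gripper's body (76 mm by 85 mm) begins 54 mm behind the grasp point. The pads swing forward as they close: fully open they stand 13 mm farther back than shut.
Start: joints at [-1.391, 0.576, 0.025, 1.437, -0.015, 1.129, -0.057], TCP at [0.176, 0.652, 0.231] pointing down, gripper open.
Joint ranges: [-2.76, 2.76], [-0.34, 2.15], [-1.52, 1.57], [0.19, 2.46], [-1.09, 4.23], [0.17, 1.99], [-2.82, 2.82]. Speed limits (rad/s): [2.22, 2.22, 3.01, 3.01, 3.14, 3.14, 3.14].

INTERFACE

Orientations are given as a unit quaternion [w, x, y, z].
In Python, from rig import r gives the robot as it stands. The module is installed in compiled form; this text tells all that it offers.
- The arm moves only by the shell command python3 -m crank 'ROWS'. ROWS is JSON, a list that holds one entry, the list of rows, each a list of 5 numbers: the shift along the tool's x, y, z in mm, then the turn about the tool's z in rad, then the opening, from 0 (shut) to 1 (fully open). A call has exactly 10 rows; each row shifts and turns the commanded pose from where the row before left it, along the tool's axes as they then stand; what a row does not reach is not made up. A row lasts 1/8 s, in which the tool goes at most 62.5 mm and 10.7 degrees, less where a joint would pass 70% of its speed; a pose out of reach is approached as far as the arm can. A call with a gripper value outside its range is refused whole. The fingers move at their own pace and stop on an object; the grip force is fixed at half the most. Time passes only in rows, so rows that do not move let the fingers close, or fill a call up. It gives the time, the measured TCP pose, the force and the opening at its end, in the units of the state.
- r.state(): the state, without advancing time (a new reading comes with each control period).
- r.capture(name): name is "side" or "top"; returns (picture, depth): 384x512x3 uint8, red, green, blue; 384x512 float32, m along the optical axis (not along the pixel's ray), 0 where there is no reading.
- r.camera_info(name): a dict with "fovy" (degrees; the focal length in pixels is half the picture's height over the tangent of half this angle, whatever the lens; pixels are square), "cx", "cy" (the principal point, pixels), "R" (3x3) and "t" (3): a world point X has camera coordinates R X + t. Camera axes: x right, y down, z forward; pixel columns grow to the right and rows downward; lengths in m; the calibration is good to about 2 mm. A picture is of the moment at which its call begins. camera_info takes no time and is no camera call.
- r.sign_off(): hands the job in, once; it reports no verdict.
The state is a dict: "time": time; "joints": joint angles; "joint_vel": joint speeds; "joint_torque": joint torques, N m; "tcp_pos": TCP position; "orientation": TCP orientation; "force": force on the tool from outside, world axes, zero at the start; "ft_torque": the same for the moment, N m; "grip_width": finger opening in m.
Only numpy, scipy, OpenCV 4.12 (cv2) and the standard library are available. Lean on these libraries where they do the work, as an engineer would, in place of code of your own. Each camera call takes 0.05 s, during which the arm holds its last target.

## Working session

There is one attempt and no reset: what is moved stays moved. The work goes in short steps, Python scripts to look and compute and a shell command to move; the robot and the scene stay as the last step left them, time stands still between calls to the robot, and variables do not carry over. Pictures are saved under pics/ and viewed, and the job is handed in when it is done.

```bash
mkdir -p pics; python3 - <<'E'
from rig import r
import cv2,numpy as np
print(r.state(), r.grasp_offset)
for n in("side","top"):
    p,d=r.capture(n); cv2.imwrite(f"pics/{n}0.png",p[:,:,::-1]); np.savez(f"{n}0.npz",p=p,d=d); print(n,r.camera_info(n))
E
```

```text
{'time': 0.0, 'joints': array([-1.39079825,  0.57652295,  0.02483948,  1.43791022, -0.01500084,
        1.12900555, -0.05651708]), 'joint_vel': array([-0.00115955,  0.00222418,  0.00051418,  0.0002874 , -0.00108372,
        0.00016915,  0.00037388]), 'joint_torque': array([ 1.66105092e-04, -7.65748000e+01,  2.25052156e+00, -2.85972011e+01,
        1.52961072e-02,  1.27821841e-02,  1.70316633e-05]), 'tcp_pos': array([0.17587846, 0.65121083, 0.23044794]), 'orientation': array([ 5.37566373e-04,  7.93954802e-01,  6.07976218e-01, -6.33421921e-04]), 'force': array([-0.28287854, -0.56178662, -0.15272091]), 'ft_torque': array([ 0.0466314 ,  0.0007941 , -0.06855535]), 'grip_width': 0.08514111279059176} 0.0187
side {'fovy': 53.11113120150874, 'cx': 255.98385123850952, 'cy': 191.8224838040895, 'R': array([[-0.67859552, -0.73441726, -0.01180711],
       [-0.39590455,  0.37925786, -0.83631517],
       [ 0.61868224, -0.56284524, -0.54812182]]), 't': array([0.44694724, 0.26072059, 0.54211556])}
top {'fovy': 51.94050533412135, 'cx': 259.17422832016354, 'cy': 192.9200110329762, 'R': array([[ 0.10001564, -0.9949682 ,  0.0059293 ],
       [-0.9684194 , -0.09871132, -0.22895402],
       [ 0.22838726,  0.01715694, -0.97341918]]), 't': array([-0.00780108,  0.60608926,  0.89001496])}
```

View pics/side0.png

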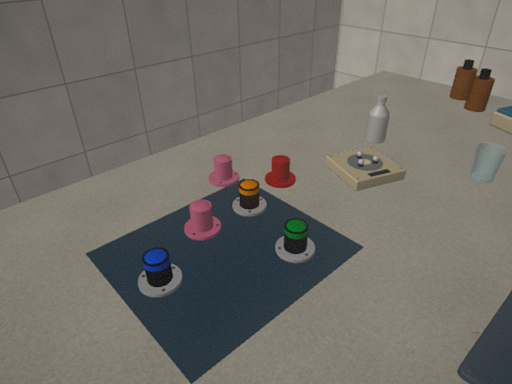

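View pics/top0.png

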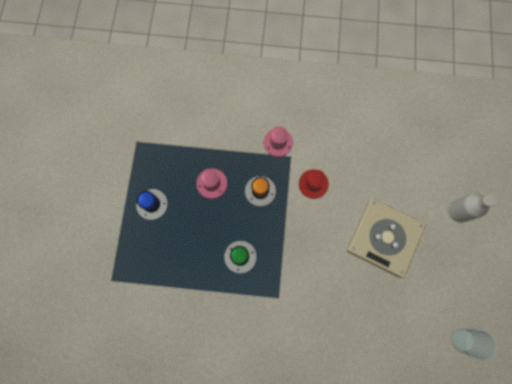

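The side view shows amber at about (249,195), green (296,238), blue (157,268) and the mount (365,165). In the top view they are at amber (261,189), green (240,256), blue (150,203) and the mount (388,237). The pink and red units are decoys. Next I'll zoom in and measure.

```bash
cat > h.py <<'E'
import numpy as np,cv2
from rig import r
def cam(n):
    c=r.camera_info(n); f=192/np.tan(np.radians(c['fovy']/2)); return c,f
def ray(n,u,v):
    c,f=cam(n); d=c['R'].T@np.array([(u-c['cx'])/f,(v-c['cy'])/f,1]); return -c['R'].T@c['t'],d
def onz(n,u,v,z):
    o,d=ray(n,u,v); return o+d*(z-o[2])/d[2]
def proj(n,X):
    c,f=cam(n); q=c['R']@np.array(X)+c['t']; return f*q[:2]/q[2]+[c['cx'],c['cy']]
def tri(a,b):
    o1,d1=ray('top',*a);o2,d2=ray('side',*b)
    s=np.linalg.lstsq(np.c_[d1,-d2],o2-o1,rcond=None)[0]
    p,q=o1+s[0]*d1,o2+s[1]*d2; return (p+q)/2,np.linalg.norm(p-q)
def world(n,u,v,z):
    c,f=cam(n); return c['R'].T@(np.array([(u-c['cx'])/f*z,(v-c['cy'])/f*z,z])-c['t'])
E
python3 - <<'E'
from h import *
S=np.load('side0.npz');T=np.load('top0.npz')
for n,D in(('side',S),('top',T)):
    hsv=cv2.cvtColor(D['p'],cv2.COLOR_RGB2HSV)
    for c,lo,hi in(('amber',(12,150,60),(22,255,255)),('green',(50,150,30),(75,255,255)),('blue',(112,180,40),(125,255,255))):
        m=cv2.inRange(hsv,lo,hi); k,l,st,ce=cv2.connectedComponentsWithStats(m)
        for i in range(1,k):
            if st[i,4]>40:
                vs,us=np.where(l==i); z=D['d'][vs,us]
                W=np.array([world(n,u,v,zz) for u,v,zz in zip(us,vs,z) if zz>0])
                print(n,c,st[i],ce[i].round(1),'z=.064:',onz(n,*ce[i],.064).round(4),'depthmean',W.mean(0).round(4),W[:,2].max().round(4))
def crop(D,x0,y0,w,h,name):
    cv2.imwrite(name,cv2.resize(D['p'][y0:y0+h,x0:x0+w,::-1],None,fx=7,fy=7,interpolation=cv2.INTER_CUBIC))
crop(T,340,195,90,84,'pics/mt.png');crop(S,320,140,90,52,'pics/ms.png')
crop(T,235,165,60,50,'pics/at.png');crop(S,220,170,60,50,'pics/as.png')
E
```

```text
side amber [450  67  44  45 848] [470.2  89.4] z=.064: [ 0.547  -0.9429  0.064 ] depthmean [ 0.5515 -0.9535  0.0609] 0.112
side amber [240 180  18  10 136] [248.5 184.3] z=.064: [0.6206 0.0569 0.064 ] depthmean [0.6221 0.0556 0.0628] 0.0654
side amber [239 187  20   9 104] [248.4 192. ] z=.064: [0.5972 0.0781 0.064 ] depthmean [0.6124 0.0648 0.0508] 0.0596
side green [286 219  20  13 190] [295.6 225.2] z=.064: [0.4485 0.09   0.064 ] depthmean [0.4494 0.089  0.063 ] 0.0661
side green [284 229  23  10 103] [293.5 234.8] z=.064: [0.4319 0.1139 0.064 ] depthmean [0.4415 0.1028 0.0519] 0.0607
top amber [252 178  16  18 215] [259.8 186.2] z=.064: [0.6225 0.0535 0.064 ] depthmean [0.623  0.0535 0.0619] 0.0674
top green [232 247  15  17 200] [239.  255.1] z=.064: [0.4502 0.0857 0.064 ] depthmean [0.4503 0.0858 0.0623] 0.0672
top blue [139 192  15  16 160] [146.2 199.4] z=.064: [0.5611 0.3258 0.064 ] depthmean [0.5614 0.3263 0.0624] 0.0667
```

View pics/mt.png

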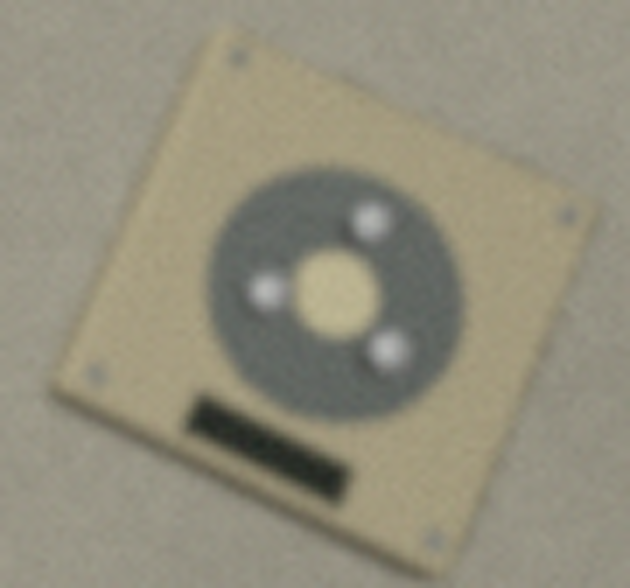

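View pics/ms.png

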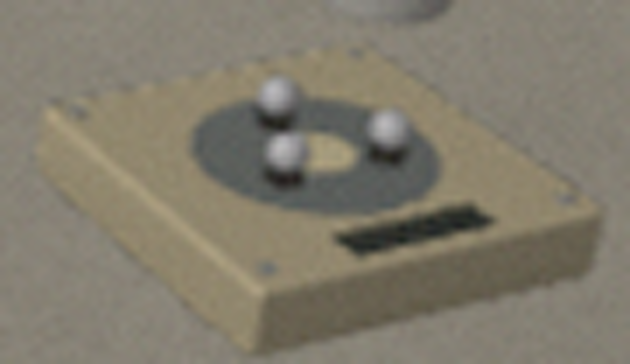

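View pics/at.png

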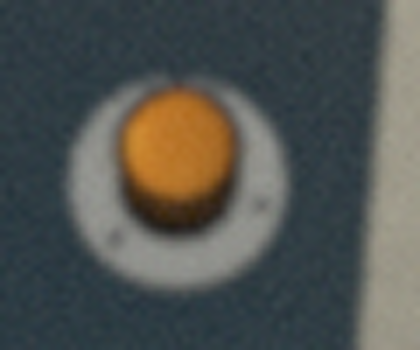

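View pics/as.png

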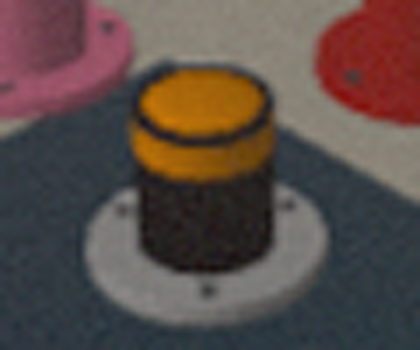

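```bash
python3 - <<'E'
from h import *
import itertools
f=lambda x,y,a,b:((x+.5)/7-.5+a,(y+.5)/7-.5+b)
print('win',onz('top',*f(179,143,235,165),.064).round(4),onz('side',*f(205,103,220,170),.064).round(4),tri(f(179,143,235,165),f(205,103,220,170)))
print('flange',onz('top',*f(179,183,235,165),.007).round(4),onz('side',*f(207,245,220,170),.008).round(4))
T=[f(x,y,340,195) for x,y in((370,220),(267,290),(390,350))]
S=[f(x,y,320,140) for x,y in((278,97),(388,130),(286,153))]
best=min(itertools.permutations(S),key=lambda s:sum(tri(a,b)[1] for a,b in zip(T,s)))
P=[tri(a,b) for a,b in zip(T,best)]
print(P); C=np.mean([p[0] for p in P],0);print('C',C,[ (p[0]-C)[:2].round(4).tolist()+[np.linalg.norm((p[0]-C)[:2]).round(4)] for p in P])
for n,L in(('top',T),('side',S)):
    Q=np.array([onz(n,*q,.042) for q in L]);print(n,Q.round(4).tolist(),Q.mean(0).round(4))
st=r.state();print(st['tcp_pos'])
from scipy.spatial.transform import Rotation as R
w,x,y,z=st['orientation'];M=R.from_quat([x,y,z,w]).as_matrix();print(M.round(4))
E
```

```text
win [0.6255 0.053  0.064 ] [0.6199 0.0564 0.064 ] (array([0.62581528, 0.05248543, 0.0598627 ]), np.float64(0.001836728932331405))
flange [0.6248 0.0525 0.007 ] [0.6209 0.0563 0.008 ]
[(array([ 0.55944631, -0.28243807,  0.04141375]), np.float64(0.0024256555962238104)), (array([ 0.53114148, -0.2467566 ,  0.04187615]), np.float64(0.001957438119857208)), (array([ 0.51509628, -0.28996985,  0.04141104]), np.float64(0.0006522400178254247))]
C [ 0.53522802 -0.27305484  0.04156698] [[0.0242, -0.0094, np.float64(0.026)], [-0.0041, 0.0263, np.float64(0.0266)], [-0.0201, -0.0169, np.float64(0.0263)]]
top [[0.5604, -0.2816, 0.042], [0.532, -0.2462, 0.042], [0.5153, -0.2896, 0.042]] [ 0.5359 -0.2725  0.042 ]
side [[0.5578, -0.2821, 0.042], [0.5143, -0.2891, 0.042], [0.5302, -0.2471, 0.042]] [ 0.5341 -0.2728  0.042 ]
[0.17585991 0.65128202 0.2305441 ]
[[ 2.606e-01  9.654e-01 -3.000e-04]
 [ 9.654e-01 -2.606e-01 -1.400e-03]
 [-1.500e-03  1.000e-04 -1.000e+00]]
```

Both views and the sizes agree: amber is at (0.623, 0.0545) and the mount centre at (0.535, -0.2727). The balls come out on a radius of about 26 mm at z ≈ 0.042. Moving over amber now.

```bash
python3 -m crank '[[[-20,25,0,0,1],[-32,41,0,0,1],[-32,41,0,0,1],[-32,41,0,0,1],[-32,41,0,0,1],[-32,41,0,0,1],[-32,41,0,0,1],[-32,41,0,0,1],[-32,41,0,0,1],[-32,41,0,0,1]]]'
cat > g.py <<'E'
import sys
from h import *
from scipy.spatial.transform import Rotation as R
st=r.state();w,x,y,z=st['orientation'];M=R.from_quat([x,y,z,w]).as_matrix()
t=np.array([float(a) for a in sys.argv[1:4]])
print('tool shift mm',(M.T@(t-st['tcp_pos'])*1000).round(1),st['tcp_pos'].round(4),'tilt',M[:,2].round(4),'x',M[:,0].round(3),st['joints'].round(2),st['grip_width'],st['force'].round(2),st['time'])
E
python3 g.py 0.623 0.0545 0.12
```

```text
time: 1.35
tcp_pos: [0.4767, 0.2501, 0.2311]
orientation: [-0.0, 0.794, 0.608, -0.0]
force: [0.0, -0.4, 0.2]
grip_width: 0.0852
tool shift mm [-150.7  192.2  111.1] [0.4767 0.2501 0.2311] tilt [-4.e-04 -2.e-04 -1.e+00] x [ 0.261  0.965 -0.   ] [-0.64  0.37  0.1   1.8  -0.04  0.97  0.78] 0.0852164282531299 [ 0.02 -0.38  0.15] 1.35
```

```bash
python3 -m crank '[[[-25,32,0,0,1],[-25,32,15,0,1],[-25,32,15,0,1],[-25,32,20,0,1],[-25,32,20,0,1],[-15,22,20,0,1],[-11,10,21,0,1],[0,0,0,0,1],[0,0,0,0,1],[0,0,0,0,1]]]'
python3 g.py 0.623 0.0545 0.018
python3 - <<'E'
from h import *
for n in("side","top"):
    p,d=r.capture(n); cv2.imwrite(f"pics/{n}1.png",cv2.resize(p[130:260,180:340,::-1],None,fx=4,fy=4,interpolation=cv2.INTER_CUBIC))
E
```

```text
time: 2.6
tcp_pos: [0.6221, 0.0572, 0.1213]
orientation: [0.0, 0.793, 0.609, 0.001]
force: [1.1, -0.2, 0.7]
grip_width: 0.0852
tool shift mm [ -2.4   1.5 103.3] [0.6221 0.0572 0.1213] tilt [ 1.2e-03  7.0e-04 -1.0e+00] x [0.259 0.966 0.001] [-0.23  0.61  0.1   1.71 -0.08  0.82  1.22] 0.08519393471270403 [ 1.1  -0.23  0.68] 2.6
```

View pics/side1.png

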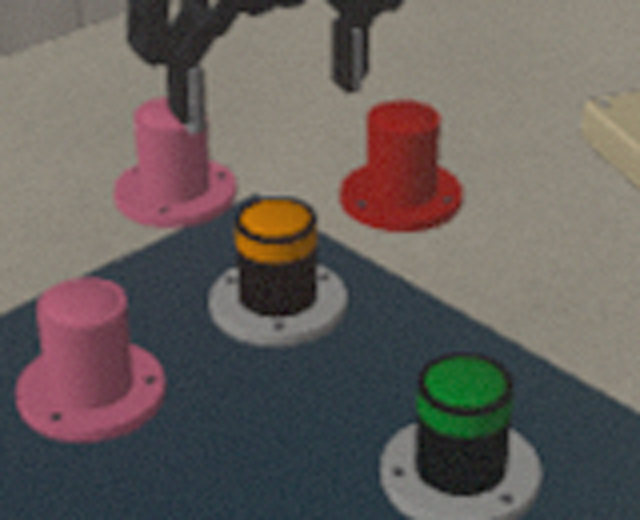

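View pics/top1.png

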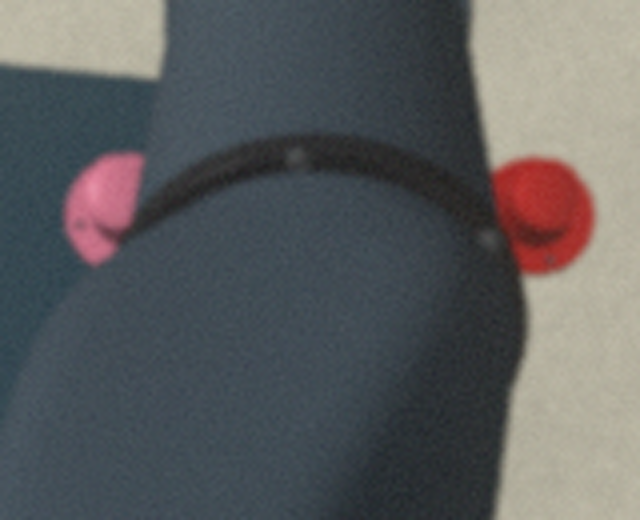

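In the side view the open fingers straddle amber, with tips at about (228,162) and (268,152) in full-frame pixels. The top view is blocked by the arm. Descending.

```bash
python3 -m crank '[[[-2,1,10,0,1],[0,0,15,0,1],[0,0,15,0,1],[0,0,15,0,1],[0,0,15,0,1],[0,0,15,0,1],[0,0,10,0,1],[0,0,8,0,1],[0,0,0,0,1],[0,0,0,0,1]]]'
python3 g.py 0.623 0.0545 0.018
python3 - <<'E'
from h import *
for n in("side",):
    p,d=r.capture(n); cv2.imwrite(f"pics/{n}2.png",cv2.resize(p[130:260,180:340,::-1],None,fx=4,fy=4,interpolation=cv2.INTER_CUBIC))
E
```

```text
time: 3.95
tcp_pos: [0.6228, 0.0535, 0.0177]
orientation: [0.0, 0.794, 0.608, 0.0]
force: [0.7, 0.4, -0.1]
grip_width: 0.0854
tool shift mm [ 1.  -0.1 -0.3] [0.6228 0.0535 0.0177] tilt [ 7.e-04  1.e-04 -1.e+00] x [0.261 0.965 0.   ] [-0.21  0.75  0.08  1.79 -0.1   0.61  1.23] 0.08540333170027288 [ 0.66  0.43 -0.1 ] 3.95
```

View pics/side2.png

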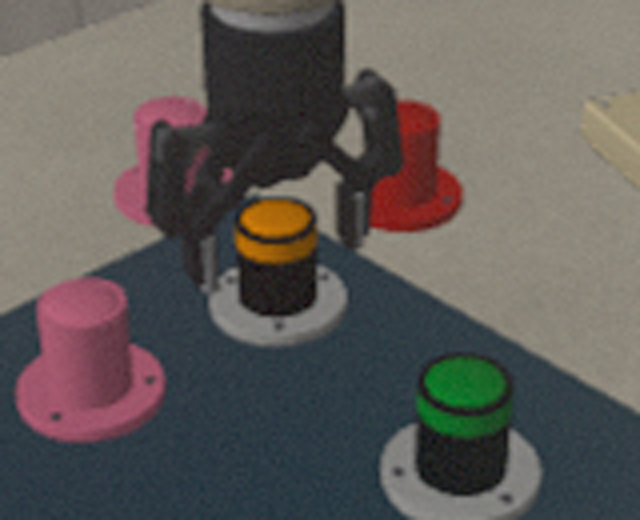

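The fingers sit on either side of the barrel (barrel at crop (278,265), tips at (207,288) and (352,245)). Closing.

```bash
python3 -m crank '[[[0,0,0,0,0.8],[0,0,0,0,0.6],[0,0,0,0,0.4],[0,0,0,0,0.2],[0,0,0,0,0],[0,0,0,0,0],[0,0,0,0,0],[0,0,0,0,0],[0,0,0,0,0],[0,0,0,0,0]]]'
python3 g.py 0.623 0.0545 0.1
python3 - <<'E'
from h import *
for n in("side",):
    p,d=r.capture(n); cv2.imwrite(f"pics/{n}3.png",cv2.resize(p[130:260,180:340,::-1],None,fx=4,fy=4,interpolation=cv2.INTER_CUBIC))
E
```

```text
time: 5.25
tcp_pos: [0.6227, 0.0536, 0.0178]
orientation: [0.0, 0.794, 0.608, 0.0]
force: [-0.4, 0.4, 6.2]
grip_width: 0.0449
tool shift mm [  1.    0.1 -82.2] [0.6227 0.0536 0.0178] tilt [ 5.e-04  1.e-04 -1.e+00] x [0.261 0.965 0.   ] [-0.21  0.75  0.08  1.79 -0.1   0.61  1.23] 0.04486578096933031 [-0.39  0.38  6.17] 5.25
```

View pics/side3.png

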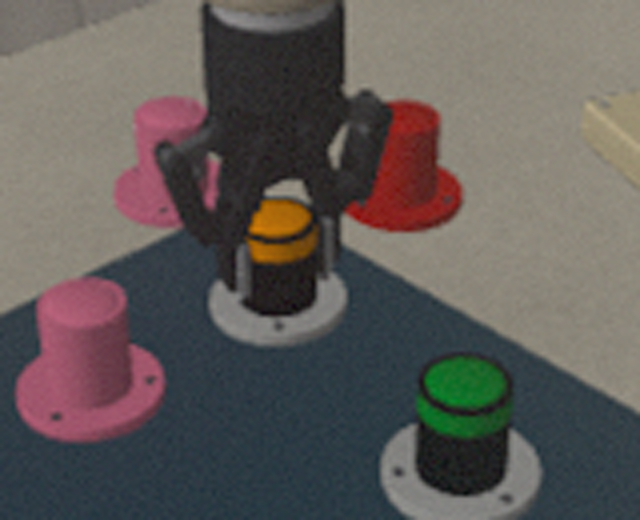

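The jaws are on the barrel at 45 mm. The side view shows amber still upright with the tips above the flange. Lifting.

```bash
python3 -m crank '[[[0,0,-5,0,0],[0,0,-10,0,0],[0,0,-15,0,0],[0,0,-20,0,0],[0,0,-20,0,0],[0,0,-20,0,0],[0,0,-20,0,0],[0,0,-10,0,0],[0,0,0,0,0],[0,0,0,0,0]]]'
python3 g.py 0.535 -0.2727 0.138
python3 - <<'E'
from h import *
for n in("side",):
    p,d=r.capture(n); cv2.imwrite(f"pics/{n}4.png",cv2.resize(p[100:230,180:340,::-1],None,fx=4,fy=4,interpolation=cv2.INTER_CUBIC))
E
```

```text
time: 6.55
tcp_pos: [0.622, 0.0535, 0.1367]
orientation: [-0.0, 0.794, 0.608, -0.0]
force: [-0.6, -0.5, -3.5]
grip_width: 0.0447
tool shift mm [-337.6    1.    -1.2] [0.622  0.0535 0.1367] tilt [-1.1e-03 -1.0e-04 -1.0e+00] x [ 0.261  0.965 -0.   ] [-0.23  0.6   0.11  1.7  -0.08  0.86  1.22] 0.044728435579591136 [-0.6  -0.45 -3.45] 6.55
```

View pics/side4.png

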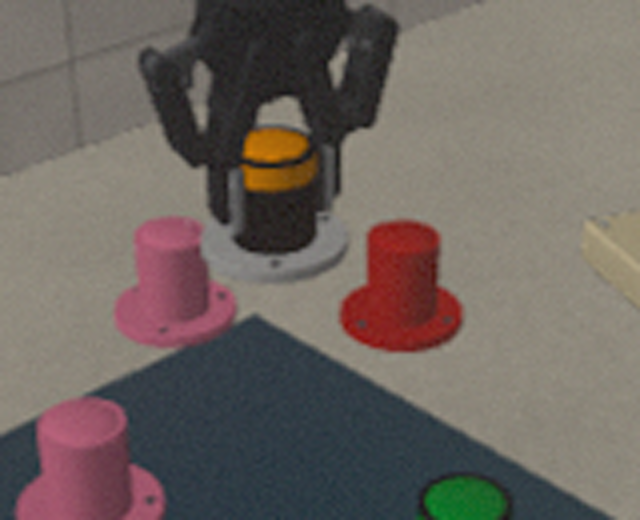

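Amber is held level, with its flange well above the neighbours' tops. Carrying it to the mount.

```bash
python3 -m crank '[[[-20,0,0,0,0],[-38,0,0,0,0],[-42,0,0,0,0],[-42,0,0,0,0],[-42,0,0,0,0],[-42,0,0,0,0],[-42,0,0,0,0],[-38,1,0,0,0],[-22,0,0,0,0],[-10,0,0,0,0]]]'
python3 -m crank '[[[0,0,0,0,0],[0,0,5,0,0],[0,0,10,0,0],[0,0,10,0,0],[0,0,10,0,0],[0,0,5,0,0],[0,0,0,0,0],[0,0,0,0,0],[0,0,0,0,0],[0,0,0,0,0]]]'
python3 g.py 0.535 -0.2727 0.068
python3 - <<'E'
from h import *
for n in("side","top"):
    p,d=r.capture(n); np.savez(n+'5.npz',p=p,d=d); cv2.imwrite(f"pics/{n}5.png",cv2.resize(p[90:220,300:460,::-1] if n=='side' else p[170:300,310:470,::-1],None,fx=4,fy=4,interpolation=cv2.INTER_CUBIC))
E
```

```text
time: 7.85
tcp_pos: [0.5336, -0.2755, 0.1369]
orientation: [-0.0, 0.795, 0.607, -0.001]
force: [1.0, 0.3, -2.4]
grip_width: 0.0449
time: 9.1
tcp_pos: [0.5354, -0.2731, 0.0976]
orientation: [0.0, 0.794, 0.608, 0.0]
force: [0.2, -0.4, -2.8]
grip_width: 0.0447
tool shift mm [ 0.3 -0.5 29.6] [ 0.5354 -0.2731  0.0976] tilt [ 4.e-04 -2.e-04 -1.e+00] x [ 0.261  0.965 -0.   ] [ 0.34  0.61  0.08  1.8  -0.07  0.73  1.77] 0.044711361261856 [ 0.22 -0.42 -2.82] 9.1
```

View pics/side5.png

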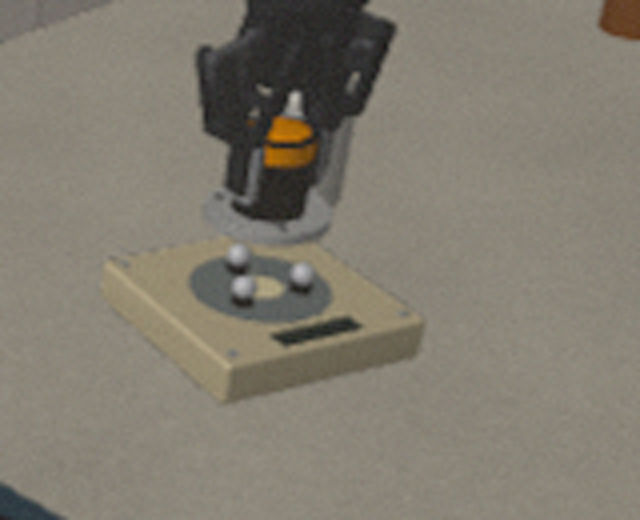

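View pics/top5.png

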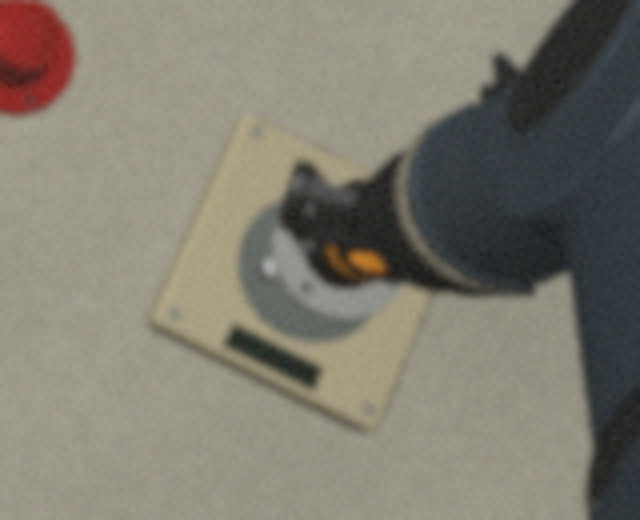

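Amber is over the mount, flange at side crop (267,215), and it may be leaning slightly. I'll check its level from the flange points in the depth image.

```bash
cat > fl.py <<'E'
from h import *
import sys
def flange(n,D,c0,zc):
    c,f=cam(n); vv,uu=np.mgrid[0:384,0:512]; z=D['d']
    q=np.stack([(uu-c['cx'])/f*z,(vv-c['cy'])/f*z,z],-1); W=(q-c['t'])@c['R']
    hsv=cv2.cvtColor(D['p'],cv2.COLOR_RGB2HSV)
    rad=np.hypot(W[...,0]-c0[0],W[...,1]-c0[1])
    m=(z>0)&(rad<.048)&(rad>.024)&(abs(W[...,2]-zc)<.012)&(hsv[...,2]>85)&(hsv[...,1]<60)
    P=W[m]; 
    for _ in range(4):
        A=np.c_[P[:,:2]-c0,np.ones(len(P))]; s=np.linalg.lstsq(A,P[:,2],rcond=None)[0]; e=P[:,2]-A@s; k=abs(e)<2.5*e.std()+1e-4; P=P[k]
    sg=e.std()*np.sqrt(np.diag(np.linalg.inv(A.T@A)))
    print(n,len(P),'slope',s.round(4),'+-',sg.round(4),'resid',e.std().round(4)); return m
if __name__=='__main__':
    for n in('side','top'):
        D=np.load(n+sys.argv[1]+'.npz'); m=flange(n,D,np.array([.535,-.273]),float(sys.argv[2]))
        o=D['p'][...,::-1].copy(); o[m]=(0,0,255)
        x,y=(300,90) if n=='side' else (310,170)
        cv2.imwrite(f'pics/fl{n}{sys.argv[1]}.png',cv2.resize(o[y:y+130,x:x+160],None,fx=4,fy=4,interpolation=cv2.INTER_NEAREST))
E
python3 fl.py 5 .0876
# baseline: amber on the bench
python3 - <<'E'
from fl import *
for n in('side','top'): flange(n,np.load(n+'0.npz'),np.array([.623,.0545]),.008)
E
```

```text
side 225 slope [ 0.0307 -0.0503  0.0877] +- [0.0064 0.0077 0.0002] resid 0.0021
top 229 slope [-0.0078 -0.0027  0.0871] +- [0.0099 0.006  0.0002] resid 0.0017
side 271 slope [ 0.0176 -0.0108  0.008 ] +- [0.0042 0.004  0.0001] resid 0.0014
top 392 slope [-0.0063 -0.0134  0.0063] +- [0.0068 0.0057 0.0002] resid 0.003
```

View pics/flside5.png

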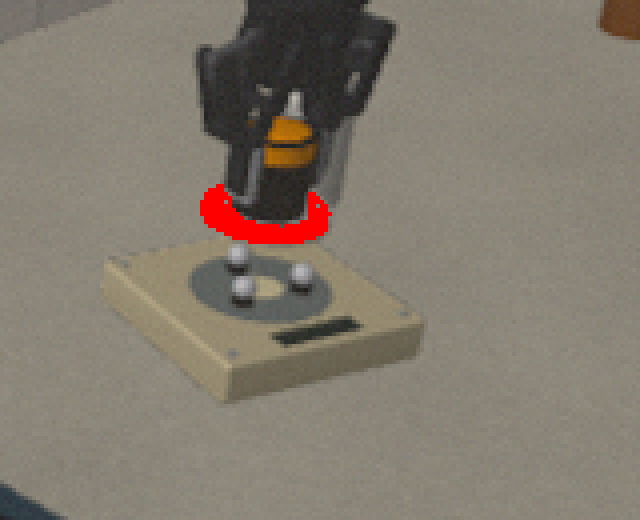

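```bash
python3 - <<'E'
from h import *
print(proj('side',[.5354,-.2731,.0836]),'measured cols centre 366.7, row', 90+(184+243)/8)
E
python3 -m crank '[[[0,0,5,0,0],[0,0,7,0,0],[0,0,5,0,0],[0,0,4,0,0],[0,0,3,0,0],[0,0,2,0,0],[0,0,0,0,0],[0,0,0,0,0],[0,0,0,0,0],[0,0,0,0,0]]]'
python3 g.py 0.535 -0.2727 0.068
```

```text
[366.86046683 142.98752044] measured cols centre 366.7, row 143.375
time: 10.45
tcp_pos: [0.5354, -0.273, 0.0714]
orientation: [0.0, 0.794, 0.608, 0.0]
force: [-0.4, 1.3, -3.4]
grip_width: 0.0447
tool shift mm [ 0.2 -0.5  3.4] [ 0.5354 -0.273   0.0714] tilt [ 2.e-04 -1.e-04 -1.e+00] x [ 0.261  0.965 -0.   ] [ 0.34  0.65  0.08  1.82 -0.08  0.68  1.77] 0.04466624611265413 [-0.37  1.25 -3.4 ] 10.45
```

```bash
python3 -m crank '[[[0,0,1,0,0],[0,0,0,0,0],[0,0,1,0,0],[0,0,0,0,0],[0,0,0.5,0,0],[0,0,0,0,0],[0,0,0,0,0],[0,0,0,0,0],[0,0,0,0,0],[0,0,0,0,0]]]'
python3 g.py 0.535 -0.2727 0.068
```

```text
time: 11.7
tcp_pos: [0.5353, -0.273, 0.0688]
orientation: [0.0, 0.794, 0.608, -0.0]
force: [-0.0, 0.3, -2.7]
grip_width: 0.0448
tool shift mm [ 0.2 -0.4  0.8] [ 0.5353 -0.273   0.0688] tilt [ 0. -0. -1.] x [ 0.261  0.965 -0.   ] [ 0.34  0.65  0.08  1.82 -0.08  0.67  1.77] 0.044829233344292826 [-0.04  0.31 -2.69] 11.7
```

```bash
python3 -m crank '[[[0,0,0.5,0,0],[0,0,0,0,0],[0,0,0,0,0],[0,0,0.5,0,0],[0,0,0,0,0],[0,0,0,0,0],[0,0,0,0,0],[0,0,0,0,0],[0,0,0,0,0],[0,0,0,0,0]]]'
python3 g.py 0.535 -0.2727 0.068
```

```text
time: 12.95
tcp_pos: [0.5353, -0.273, 0.0678]
orientation: [0.0, 0.794, 0.608, -0.0]
force: [-0.1, -0.7, -2.1]
grip_width: 0.0449
tool shift mm [ 0.2 -0.4 -0.2] [ 0.5353 -0.273   0.0678] tilt [ 0. -0. -1.] x [ 0.261  0.965 -0.   ] [ 0.34  0.65  0.08  1.82 -0.08  0.67  1.77] 0.04491971599568286 [-0.08 -0.69 -2.11] 12.95
```

```bash
python3 -m crank '[[[0,0,0.5,0,0],[0,0,0,0,0],[0,0,0,0,0],[0,0,0,0,0],[0,0,0,0,0],[0,0,0,0,0],[0,0,0,0,0],[0,0,0,0,0],[0,0,0,0,0],[0,0,0,0,0]]]'
python3 g.py 0.535 -0.2727 0.068
python3 -m crank '[[[0,0,0.5,0,0],[0,0,0,0,0],[0,0,0,0,0],[0,0,0,0,0],[0,0,0,0,0],[0,0,0,0,0],[0,0,0,0,0],[0,0,0,0,0],[0,0,0,0,0],[0,0,0,0,0]]]'
python3 g.py 0.535 -0.2727 0.068
python3 - <<'E'
from h import *
for n in("side",):
    p,d=r.capture(n); cv2.imwrite(f"pics/{n}6.png",cv2.resize(p[90:220,300:460,::-1],None,fx=4,fy=4,interpolation=cv2.INTER_CUBIC))
E
```

```text
time: 14.2
tcp_pos: [0.5354, -0.2731, 0.0675]
orientation: [0.0, 0.794, 0.608, 0.0]
force: [-2.9, 1.2, 5.2]
grip_width: 0.0447
tool shift mm [ 0.2 -0.5 -0.5] [ 0.5354 -0.2731  0.0675] tilt [ 3.e-04 -1.e-04 -1.e+00] x [ 0.261  0.965 -0.   ] [ 0.34  0.65  0.08  1.82 -0.08  0.67  1.77] 0.044719732824293076 [-2.92  1.17  5.17] 14.2
time: 15.45
tcp_pos: [0.5354, -0.2731, 0.0674]
orientation: [0.0, 0.794, 0.608, 0.0]
force: [-2.7, 1.8, 10.2]
grip_width: 0.0448
tool shift mm [ 0.3 -0.5 -0.6] [ 0.5354 -0.2731  0.0674] tilt [ 5.e-04 -2.e-04 -1.e+00] x [ 0.261  0.965 -0.   ] [ 0.34  0.65  0.08  1.82 -0.08  0.67  1.77] 0.04475752182929046 [-2.73  1.78 10.15] 15.45
```

View pics/side6.png

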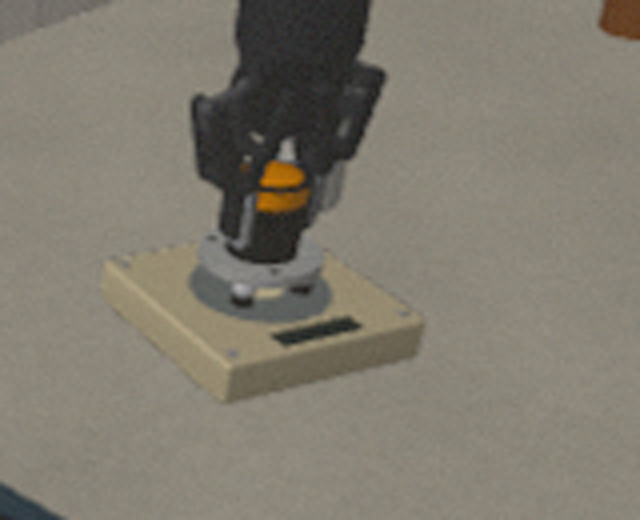

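Contact is confirmed: the force has risen to +10 N and amber sits on the balls (flange at crop (262,258)). Releasing gently, then retreating.

```bash
python3 -m crank '[[[0,0,-0.5,0,0.3],[0,0,0,0,0.45],[0,0,0,0,0.55],[0,0,0,0,0.65],[0,0,0,0,0.75],[0,0,0,0,0.9],[0,0,0,0,1],[0,0,0,0,1],[0,0,0,0,1],[0,0,0,0,1]]]'
python3 g.py 0.535 -0.2727 0.068
python3 - <<'E'
from h import *
for n in("side",):
    p,d=r.capture(n); cv2.imwrite(f"pics/{n}7.png",cv2.resize(p[90:220,300:460,::-1],None,fx=4,fy=4,interpolation=cv2.INTER_CUBIC))
E
```

```text
time: 16.75
tcp_pos: [0.5353, -0.273, 0.0673]
orientation: [0.0, 0.794, 0.608, -0.0]
force: [0.1, -0.2, -0.9]
grip_width: 0.0853
tool shift mm [ 0.3 -0.4 -0.7] [ 0.5353 -0.273   0.0673] tilt [-0. -0. -1.] x [ 0.261  0.965 -0.   ] [ 0.34  0.65  0.08  1.82 -0.08  0.67  1.77] 0.08529476272555762 [ 0.11 -0.15 -0.86] 16.75
```

View pics/side7.png

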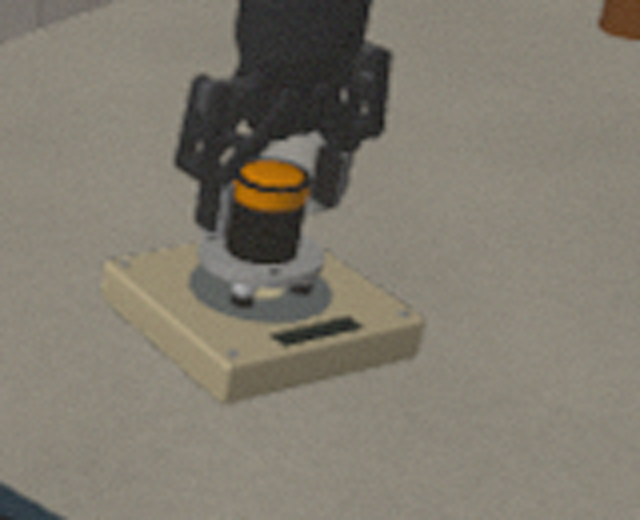

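Released, with both fingers clear of the barrel and amber upright at crop (268,210). Lifting straight up, then away so the top camera can see.

```bash
python3 -m crank '[[[0,0,-5,0,1],[0,0,-15,0,1],[0,0,-20,0,1],[0,0,-25,0,1],[0,0,-25,0,1],[0,0,-25,0,1],[0,0,-25,0,1],[0,0,-20,0,1],[0,0,0,0,1],[0,0,0,0,1]]]'
python3 -m crank '[[[20,0,0,0,1],[35,0,0,0,1],[35,0,0,0,1],[35,0,0,0,1],[35,0,0,0,1],[35,0,0,0,1],[25,0,0,0,1],[10,0,0,0,1],[0,0,0,0,1],[0,0,0,0,1]]]'
python3 g.py 0.535 -0.2727 0.068
python3 - <<'E'
from h import *
from fl import flange
for n in("side","top"):
    p,d=r.capture(n); D=dict(p=p,d=d); np.savez(n+'8.npz',**D)
    cv2.imwrite(f"pics/{n}8.png",cv2.resize(p[90:220,300:460,::-1] if n=='side' else p[170:300,310:470,::-1],None,fx=4,fy=4,interpolation=cv2.INTER_CUBIC))
    cv2.imwrite(f"pics/{n}8full.png",p[...,::-1])
    flange(n,D,np.array([.535,-.273]),.058)
    hsv=cv2.cvtColor(p,cv2.COLOR_RGB2HSV)
    for c,lo,hi in(('amber',(12,150,60),(22,255,255)),('green',(50,150,30),(75,255,255)),('blue',(112,180,40),(125,255,255))):
        k,l,st,ce=cv2.connectedComponentsWithStats(cv2.inRange(hsv,lo,hi))
        for i in range(1,k):
            if st[i,4]>40: print(n,c,st[i],ce[i].round(1), 'on top plane',onz(n,*ce[i],.114 if c=='amber' else .064).round(4))
E
```

```text
time: 18.05
tcp_pos: [0.535, -0.2728, 0.2272]
orientation: [-0.0, 0.794, 0.608, -0.0]
force: [0.1, -0.2, -0.4]
grip_width: 0.0854
time: 19.3
tcp_pos: [0.5949, -0.0522, 0.2272]
orientation: [0.0, 0.794, 0.607, -0.0]
force: [-0.2, -0.4, 0.1]
grip_width: 0.085
tool shift mm [-228.4   -0.   159.4] [ 0.5949 -0.0522  0.2272] tilt [-4.e-04 -7.e-04 -1.e+00] x [ 0.262  0.965 -0.001] [-0.04  0.46  0.08  1.66 -0.04  1.02  1.36] 0.08501366428128541 [-0.22 -0.42  0.05] 19.3
side 227 slope [ 0.0253 -0.0447  0.0577] +- [0.006  0.0071 0.0002] resid 0.002
side amber [451  67  43  45 868] [470.3  89.3] on top plane [ 0.495  -0.7816  0.114 ]
side amber [359 130  18  13 170] [367.1 136.2] on top plane [ 0.524  -0.2494  0.114 ]
side green [286 219  20  13 190] [295.6 225.3] on top plane [0.4484 0.0902 0.064 ]
side green [284 229  21  11  97] [292.9 234.9] on top plane [0.4324 0.1152 0.064 ]
  ret = _var(a, axis=axis, dtype=dtype, out=out, ddof=ddof,
  arrmean = um.true_divide(arrmean, div, out=arrmean,
  ret = ret.dtype.type(ret / rcount)
Traceback (most recent call last):
  File "fl.py", line 12, in flange
    sg=e.std()*np.sqrt(np.diag(np.linalg.inv(A.T@A)))
                               ~~~~~~~~~~~~~^^^^^^^
numpy.linalg.LinAlgError: Singular matrix
```

View pics/side8.png

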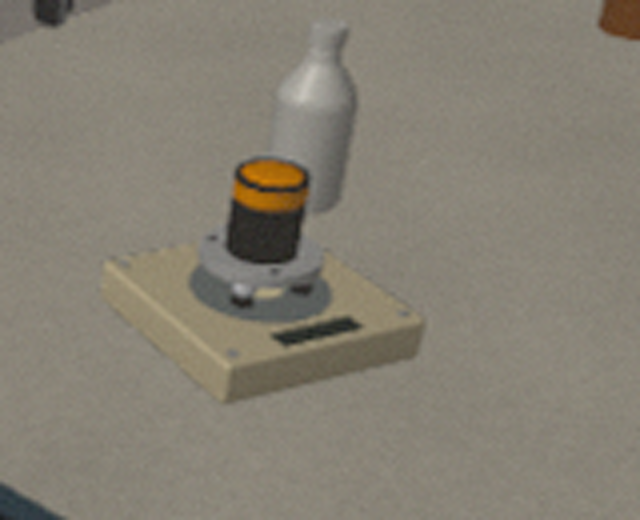

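View pics/top8.png

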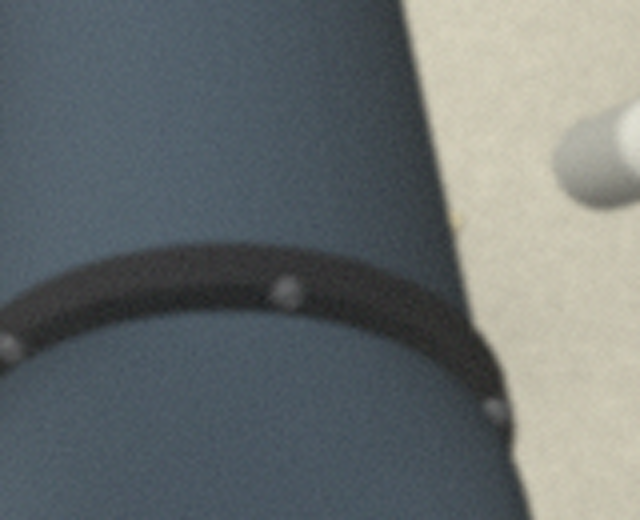

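View pics/side8full.png

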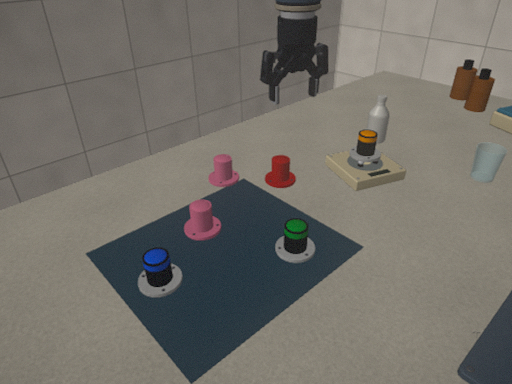

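From the side, amber stands on the mount and the bystanders haven't moved. The top view is still blocked by the arm, so I'll move it further left.

```bash
python3 -m crank '[[[20,-10,0,0,1],[35,-20,0,0,1],[40,-20,0,0,1],[40,-20,0,0,1],[40,-20,0,0,1],[40,-20,0,0,1],[40,-10,0,0,1],[30,-5,0,0,1],[15,0,0,0,1],[0,0,0,0,1]]]'
python3 - <<'E'
from h import *
from fl import flange
for n in("top","side"):
    p,d=r.capture(n); D=dict(p=p,d=d); np.savez(n+'9.npz',**D)
    cv2.imwrite(f"pics/{n}9.png",cv2.resize(p[195:279,340:430,::-1] if n=='top' else p[120:180,330:420,::-1],None,fx=7,fy=7,interpolation=cv2.INTER_CUBIC))
    try: flange(n,D,np.array([.535,-.273]),.058)
    except Exception as e: print(e)
    hsv=cv2.cvtColor(p,cv2.COLOR_RGB2HSV)
    for c,lo,hi in(('amber',(12,150,60),(22,255,255)),('green',(50,150,30),(75,255,255)),('blue',(112,180,40),(125,255,255))):
        k,l,st,ce=cv2.connectedComponentsWithStats(cv2.inRange(hsv,lo,hi))
        for i in range(1,k):
            if st[i,4]>40: print(n,c,ce[i].round(1), 'on top plane',onz(n,*ce[i],.114 if c=='amber' else .064).round(4))
E
```

```text
time: 20.65
tcp_pos: [0.5532, 0.271, 0.227]
orientation: [0.0, 0.794, 0.608, -0.0]
force: [-0.2, 0.9, -0.2]
grip_width: 0.0854
top 363 slope [ 0.001  -0.0058  0.0577] +- [0.0036 0.0043 0.0001] resid 0.0016
top amber [396.7 231.3] on top plane [ 0.5361 -0.2679  0.114 ]
top green [239.  255.2] on top plane [0.45   0.0857 0.064 ]
top blue [147.  199.7] on top plane [0.5606 0.3238 0.064 ]
side 219 slope [ 0.025  -0.0317  0.0576] +- [0.0055 0.0065 0.0002] resid 0.0019
side amber [470.3  89.8] on top plane [ 0.4929 -0.7772  0.114 ]
side amber [367.6 133.2] on top plane [ 0.5333 -0.2653  0.114 ]
side amber [366.7 139.3] on top plane [ 0.5147 -0.2336  0.114 ]
side green [295.5 225.3] on top plane [0.4485 0.0904 0.064 ]
side green [293.2 234.7] on top plane [0.4325 0.1143 0.064 ]
```

View pics/top9.png

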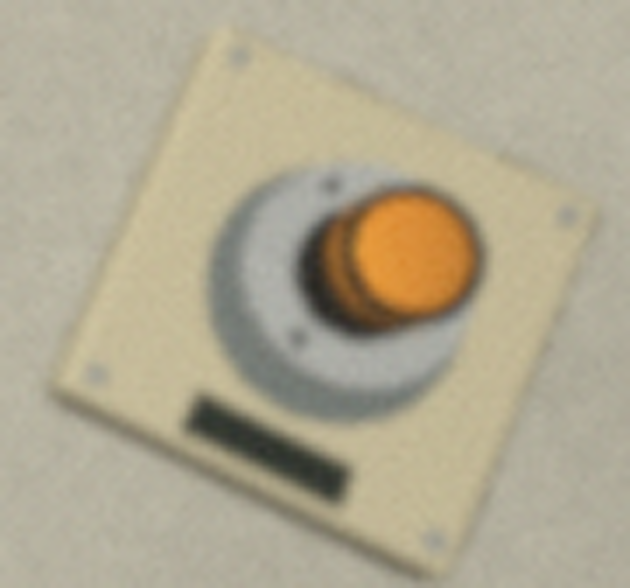

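View pics/side9.png

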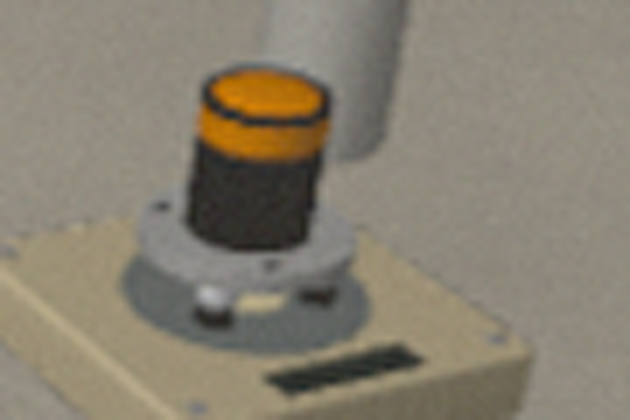

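```bash
python3 - <<'E'
from h import *
f=lambda x,y,a,b:((x+.5)/7-.5+a,(y+.5)/7-.5+b)
a=f(417,256,340,195);b=f(267,95,330,120)
print(onz('top',*a,.114),onz('side',*b,.114),tri(a,b)); print('flange',onz('top',*f(352,276,340,195),.057))
s=r.state();print(s['joint_vel'].round(3),s['force'],s['time'])
r.sign_off()
E
```

```text
[ 0.53694463 -0.27330897  0.114     ] [ 0.53319428 -0.26574053  0.114     ] (array([ 0.53798405, -0.27468698,  0.10955061]), np.float64(0.0006518288154225486))
flange [ 0.53747289 -0.27090027  0.057     ]
[ 0.005 -0.007  0.002  0.005  0.002 -0.    -0.001] [-0.39288253 -0.34747211 -0.13976205] 20.75
the job is handed in; nothing more can be done
```

The amber lens unit is sitting on the photometer's three balls, released, and the job was handed in at 20.75 s. I gripped it by the barrel, lifted it clear, carried it over the mount and lowered it until contact showed (about 10 N). I then let go and moved the arm away.

**Last checks:**
- **Centring:** in the top view the window and flange centres are about 2–3 mm from the measured mount centre (limit 13 mm). The side view puts the window about 7 mm off.
- **Level and height:** the top view gives a tilt of about 0.006 rad, with the flange top at z = 0.0577 m against 0.058 m expected.
- **Bystanders:** green has not moved within what I can measure, and blue reads about 2 mm from its start in the top view. Both stand upright.

**Disagreements:** the side-view depth fit gave a tilt of about 0.04 rad. I did not act on it, because its pixels include the flange's rim and it read 0.02 rad with the unit flat on the bench. The two-view fix put the top of the unit at z = 0.110 m instead of 0.114 m, the same 4 mm shortfall it had on the bench. That suggests calibration error, which may also explain the side view's 7 mm.

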